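Seat the threaded insert, then hold the block for bolting

ROBOT

A 7-joint arm with a two-finger parallel gripper is mounted at the origin on the work surface; the furniture and walls round the work are solid. World frame = base frame: x ahead of the robot, y to its left, z up, the work surface at z = 0. Lengths are in m, angles in degrees, forces in N, time in s.
With the tool pointing down it reaches from about 0.4 to 0.925 m from the base axis. Payload 4.1 kg.
Tool frame: the origin (TCP) lies where the fingers leave the gripper's body, on its centre line; the fingertips stand arm.tip_extent ahead of it and the grasp point (between the pads) lies 54 mm ahead of it (arm.tip_extent is the distance from the TCP to the fingertips, in m); z points along the fingers, y is the line along which they close (so a half turn about z gives the same grasp; the last joint's range is limited). The gripper opens to 85 mm and grips with 20 to 120 N. Pads are 22 mm wide; open, the fingers measure 114 mm over their backs; the gripper's body (76 mm by 85 mm) begins 54 mm behind the grasp point. The pads swing forward as they close: fully open they stand 13 mm farther back than shut.
Start: joints at [-82.391, 22.827, 2.584, 88.041, -1.071, 69.15, -2.905], TCP at [0.149, 0.633, 0.304] pointing down, gripper open.
Joint ranges: [-161.44, 161.44], [-28.35, 127.94], [-78.24, 83.42], [0, 140.83], [-78.03, 258.03], [13.02, 114.36], [-168.23, 168.23]. Speed limits (degrees/s): [147.25, 147.25, 180, 180, 180, 180, 180].

INTERFACE

Orientations are given as a 3x3 rotation matrix whose columns are the frame's x, y, z axes.
In Python, from rig import arm gives the robot as it stands. The module is installed in compiled form; this text tells all that it offers.
- The arm moves only by the shell command python3 -m crank 'ROWS' [FORCE]. ROWS is JSON, a list that holds one entry, the list of rows, each a list of 7 numbers: the turn, a rotation vector about the tool's x, y, z each as a share of 60 degrees, from -1 to 1, then the shift along the tool's x, y, z each as a share of 40 cm, from -1 to 1, then the opening, from 0 (shut) to 1 (fully open). A call has 1 to 8 rows; each row is the pose to reach, as a shift and turn from the pose commanded when the call began, along the tool's axes at that moment; what a row does not reach only later rows make up. A row lasts 1/10 s, in which the tool goes at most 50 mm and 8.59 degrees, less where a joint would pass 70% of its speed; a pose out of reach is approached as far as the arm can. A call with a number of a shift or a turn outside -1 to 1 is refused whole. A call with a gripper value outside its range is refused whole. The fingers move at their own pace and stop on an object; FORCE is the grip in N (left out, the last holds). Time passes only in rows, so rows that repeat a pose let the fingers close. It gives the time, the measured TCP pose, the force, the opening and the grip force at its end, in the units of the state.
- arm.get_state(): the state, without advancing time (a new reading comes with each control period).
- arm.read_camera(name): name is "scene" or "side" or "wrist"; returns a dict with "img" (400x640x3 uint8, red, green, blue), "fovy" (degrees; the focal length in pixels is half the picture's height over the tangent of half this angle, whatever the lens; pixels are square), "cx", "cy" (the principal point, pixels), "distortion" ([k1, k2, p1, p2, k3] as OpenCV has them; the pictures are not rectified), "extrinsics" (4x4, takes a point from camera to world coordinates); the wrist camera has in their place "hand_eye" (4x4, takes a point from camera to tool coordinates, whose origin is the TCP and whose axes are the flange's). Camera axes: x right, y down, z forward; pixel columns grow to the right and rows downward; lengths in m; the calibration is good to about 2 mm. A picture is of the moment at which its call begins: read the wrist's pose just before it. There is no depth.
- arm.finish_job(): hands the job in; it is judged then, once.
The state is a dict: "time_s": time; "joint_positions": joint angles; "dq": joint speeds; "effort": joint torques, N m; "eef_pos": TCP position; "tcp_rot": TCP orientation; "contact_force": force on the tool from outside, world axes, zero at the start; "moment": the same for the moment, N m; "gripper_width": finger opening in m; "gripper_force": force on a finger pad.
Only numpy, scipy, OpenCV 4.12 (cv2) and the standard library are available. Lean on these libraries where they do the work, as an engineer would, in place of code of your own. Each camera call takes 0.05 s, during which the arm holds its last target. There are 200 camera calls.

TASK

Pull the handle of the bench lever press through its whole stroke so that the ram drives the brass insert flush into the wooden block, then ease the handle slowly all the way back home; do not let it fly back on its spring. Take the block out of the press, stand it on the mould board with the insert against the free hole in the wall, square to the wall and with insert and hole in line, and press it against the wall with a steady 13 newtons or so (between 8 and 19, never a hard shove) while a colleague bolts it from behind. Hold that push for at least two seconds and finish while still holding the block and pressing; do not let go, and leave the other things on the bench where they are.

Things in the scene. Friction and masses are not known exactly. Their poses are not given: they have to be found in the camera images.
- lever_press: Grey hand lever press fixed on the bench, ram level. Bed 220 x 100 mm, top 15 mm high. Origin on the bench under the ram axis; x runs from the anvil (face x = -62 mm, 60 mm high) to the ram housing (x 40 to 127 mm, 69 mm high); the ram drives to -x. The block stands on the bed between them and two guide strips 10 mm high; with the ram home (tip x = 24 mm) it lifts straight out.
- press_pivot (a point): Point on the vertical axis about which the lever of the press turns, 73 mm above the bench, at x = 85, y = 28 mm of the press; the hub there is 89 mm high.
- press_handle (a point): Centre of the top of the lever's upright round black handle: 24 mm in diameter, top 133 mm above the bench, foot on the flat lever arm 79 mm above the bench, fixed to the lever, 180 mm from press_pivot.
- press_lever (a joint): Lever turn, rad: 0 home (leaning 15 degrees back from the press's -y), 0.873 end of stroke, a firm stop. Grows clockwise from above: the handle moves on a level arc to the press's -x, towards the robot. Its spring pulls home: 1.5 N at the handle at home, 6 N at the end, plus 4 N as the insert goes in over the last third. Let go far from home it flies back (over 2 rad/s).
- block: Plain beech block, 60 mm (x) x 44 mm (y) x 50 mm (z), about 0.14 kg with insert, standing in the press. Origin at the centre of its underside, z up; +x is the face with the insert (facing the ram). Meant to be held across its 44 mm.
- insert_face (a point): Centre of the outer end of the brass insert (18 mm in diameter with a dark bore), in the middle of the block's +x face, 25 mm above the underside.
- insert (a joint): How far the insert has been pressed in, in m: 0 stands 8 mm proud, 0.008 flush. It needs about 25 N; the full stroke of the lever sets it flush.
- mould_board: White laminated board fixed on the bench, 220 mm (x) x 310 mm (y) x 12 mm thick. Origin at the centre of its underside, z up.
- mould_wall: Upright white wall fixed on the mould board, 290 mm (y) long, 18 mm thick, 58 mm high (its top 70 mm above the bench), with steel brackets behind. Origin in the middle of its front face's foot, at board height; x points from the front face into the wall, away from the robot. Two holes in it, 130 mm apart, 25 mm above the board.
- bush: Steel bush set from behind into the free one of the wall's two holes (15 mm wide; the bush's bore 11 mm). Origin at the centre of the hole on the wall's front face, 37 mm above the bench; x points into the wall, z up.
- fitted_block: A like block already bolted over the other hole, 60 x 44 x 50 mm, in front of the wall; it may be the left or the right one. Origin at the centre of its hole on the wall's front face; axes as the bush.
- hex_key: Black hex key, 48 x 80 x 5 mm, lying on the bench; leave alone.
- screwdriver: Screwdriver with yellow handle, 131 mm long; leave alone.
- caliper: Steel vernier caliper, 218 mm long; leave alone.
- pin_tin: Red tin, 88 x 116 x 33 mm; leave alone.
- masking_tape: Roll of masking tape, 104 mm across, 25 mm high; leave alone.
- green_bottle: Green bottle, 249 mm tall, standing; leave alone.
- flat_brush: Flat brush, 171 mm long; leave alone.
- sanding_block: Cork sanding block, 64 x 100 x 28 mm; leave alone.
Mind the look-alikes: they are no part of the job. Leave any green look-alike of the block alone.

How it is judged:
By the outcome, as a careful person would: the job done as asked, in the order asked, and still so for the second after the job is handed in, while the arm keeps its last pose, push and grip.
It also fails if it takes over 72 s, if anything falls off the work surface, if the arm or the gripper's body presses on something with over 40 N, if the wrist force passes 120 N, or if a joint passes its speed limit or range.

## Working session

There is one attempt and no reset: what is moved stays moved. The work goes in short steps, Python scripts to look and compute and a shell command to move; the robot and the scene stay as the last step left them, time stands still between calls to the robot, and variables do not carry over. Pictures are saved under pics/ and viewed, at most 10 in all, crops included, and the job is handed in when it is done.

```bash
mkdir -p pics
cat > h.py <<'E'
import numpy as np, cv2, json
from rig import arm
def cam(n):
    s=arm.get_state(); c=arm.read_camera(n)
    f=200/np.tan(np.radians(c['fovy'])/2)
    K=np.array([[f,0,c['cx']],[0,f,c['cy']],[0,0,1]])
    if 'extrinsics' in c: T=np.array(c['extrinsics'])
    else:
        B=np.eye(4);B[:3,:3]=s['tcp_rot'];B[:3,3]=s['eef_pos'];T=B@np.array(c['hand_eye'])
    return c['img'],K,np.array(c['distortion'],float),T
def save(n,img): cv2.imwrite(n,cv2.cvtColor(img,cv2.COLOR_RGB2BGR))
def ray(px,K,D,T):
    p=cv2.undistortPoints(np.array(px,float).reshape(-1,1,2),K,D).reshape(-1,2)
    d=np.c_[p,np.ones(len(p))]@T[:3,:3].T
    return T[:3,3],d
def plane(px,z,K,D,T):
    o,d=ray(px,K,D,T); z=np.broadcast_to(z,len(d)); return o+d*((z-o[2])/d[:,2])[:,None]
def proj(P,K,D,T):
    R=T[:3,:3].T; return cv2.projectPoints(np.array(P,float).reshape(-1,1,3),cv2.Rodrigues(R)[0],-R@T[:3,3],K,D)[0].reshape(-1,2)
E
python3 - <<'E'
from h import *
import pickle
d={}
for n in ('scene','side','wrist'):
    d[n]=cam(n); save(f'pics/{n}.png',d[n][0]); print(n,d[n][3].round(3).tolist(),d[n][1][0,0])
pickle.dump(d,open('d.pkl','wb'))
s=arm.get_state();print({k:np.round(v,3).tolist() for k,v in s.items()},arm.tip_extent)
E
```

```text
scene [[0.714, -0.542, 0.443, -0.113], [-0.7, -0.561, 0.443, -0.549], [0.008, -0.626, -0.78, 1.214], [0.0, 0.0, 0.0, 1.0]] 497.51863334764704
side [[-0.955, -0.183, 0.234, 0.162], [-0.297, 0.616, -0.729, 1.222], [-0.01, -0.766, -0.643, 1.117], [0.0, 0.0, 0.0, 1.0]] 448.736546739219
wrist [[0.23, 0.939, 0.255, 0.085], [0.973, -0.222, -0.063, 0.648], [-0.002, 0.262, -0.965, 0.374], [0.0, 0.0, 0.0, 1.0]] 355.341732214321
{'time_s': 0.15, 'joint_positions': [-82.391, 22.863, 2.58, 88.096, -1.072, 69.15, -2.904], 'dq': [-0.03, -0.081, 0.083, -0.186, -0.014, -0.037, -0.016], 'effort': [0.002, -47.556, 1.367, -25.451, 0.012, 0.007, -0.0], 'eef_pos': [0.149, 0.632, 0.303], 'tcp_rot': [[-0.973, 0.23, -0.0], [0.23, 0.973, -0.001], [-0.0, -0.001, -1.0]], 'contact_force': [-0.276, -0.623, 1.293], 'moment': [-0.031, 0.028, -0.001], 'gripper_force': 0.0, 'gripper_width': 0.086} 0.0726
```

View pics/scene.png

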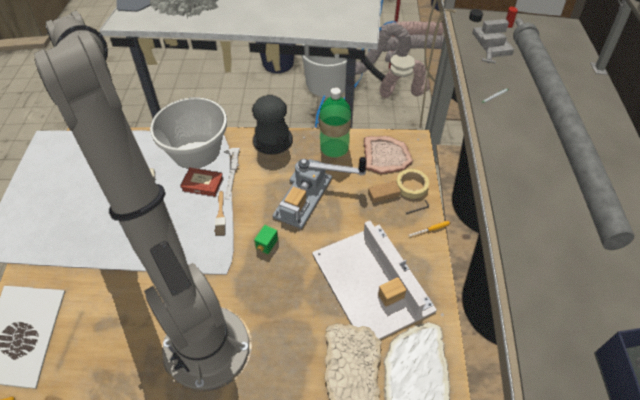

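View pics/side.png

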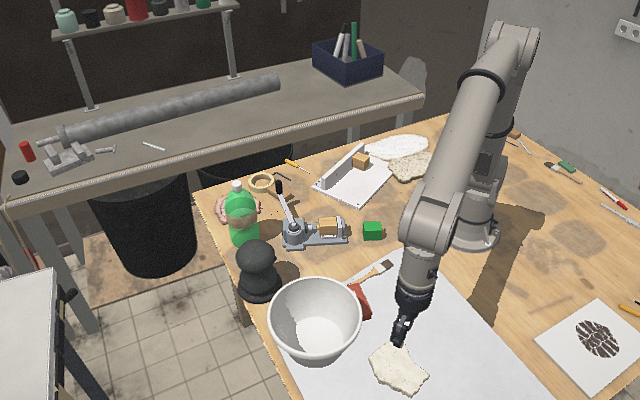

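The scene view shows the press hub near (305,166), handle top near (362,161) and block near (297,196). The board is near (375,280) with the fitted block at (392,290), so the free hole is the left one. The green look-alike is at (266,240). The side view agrees.

Run:
```python
from h import *
import pickle
d=pickle.load(open('d.pkl','rb'))
i,*c=d['scene']
for n,p,z in [('handle',(362,161),.133),('hub',(305,166),.089),('block',(297,195),.065),('anvil',(287,210),.06),('bleft',(315,250),.012),('bnear',(381,338),.012),('bfar',(436,313),.012),('wallL',(370,226),.07),('wallR',(433,306),.07),('fit',(391,287),.062),('green',(266,235),.05),('bottle',(335,150),.0),('tape',(413,185),.025)]:
    print(n,plane([p],z,*c)[0].round(3))
i,*c=d['side']
for n,p,z in [('handle',(279,184),.133),('hub',(294,226),.089),('block',(328,222),.065)]:
    print(n,plane([p],z,*c)[0].round(3))
```

```text
handle [0.66  0.085 0.133]
hub [0.551 0.217 0.089]
block [0.47  0.165 0.065]
anvil [0.414 0.147 0.06 ]
bleft [0.399 0.014 0.012]
bnear [ 0.337 -0.296  0.012]
bfar [ 0.492 -0.352  0.012]
wallL [ 0.54  -0.063  0.07 ]
wallR [ 0.473 -0.344  0.07 ]
fit [ 0.441 -0.23   0.062]
green [0.318 0.128 0.05 ]
bottle [0.726 0.261 0.   ]
tape [ 0.778 -0.032  0.025]
handle [0.66  0.109 0.133]
hub [0.557 0.248 0.089]
block [0.463 0.175 0.065]
```

```bash
python3 -m crank '[[[0,0,0,-0.6,-0.6,-0.2,1],[0,0,0,-0.6,-0.6,-0.2,1],[0,0,0,-0.6,-0.6,-0.2,1],[0,0,0,-0.6,-0.6,-0.2,1],[0,0,0,-0.6,-0.6,-0.2,1],[0,0,0,-0.6,-0.6,-0.2,1],[0,0,0,-0.6,-0.6,-0.2,1]]]'
python3 -m crank '[[[0,0,0,-0.6,-0.6,-0.2,1],[0,0,0,-0.6,-0.6,-0.2,1],[0,0,0,-0.6,-0.6,-0.2,1],[0,0,0,-0.6,-0.6,-0.2,1],[0,0,0,-0.6,-0.6,-0.2,1],[0,0,0,-0.6,-0.6,-0.2,1],[0,0,0,-0.6,-0.6,-0.2,1],[0,0,0,-0.6,-0.6,-0.2,1]]]'
python3 - <<'E'
from h import *
import pickle
d={}
for n in ('scene','side','wrist'):
    d[n]=cam(n)
    save(f'pics/{n}2.png',d[n][0])
pickle.dump(d,open('d2.pkl','wb'))
E
```

```text
time_s: 0.85
eef_pos: [0.3285, 0.3418, 0.3843]
tcp_rot: [[-0.973, 0.23, 0.0], [0.23, 0.973, 0.0], [0.0, 0.0, -1.0]]
contact_force: [0.9, 0.4, -0.8]
gripper_width: 0.0852
gripper_force: 0.0
time_s: 1.65
eef_pos: [0.5086, 0.0476, 0.4655]
tcp_rot: [[-0.97, 0.242, 0.004], [0.242, 0.97, -0.003], [-0.005, -0.002, -1.0]]
contact_force: [0.3, -0.5, 0.5]
gripper_width: 0.0853
gripper_force: 0.0
```

View pics/wrist2.png

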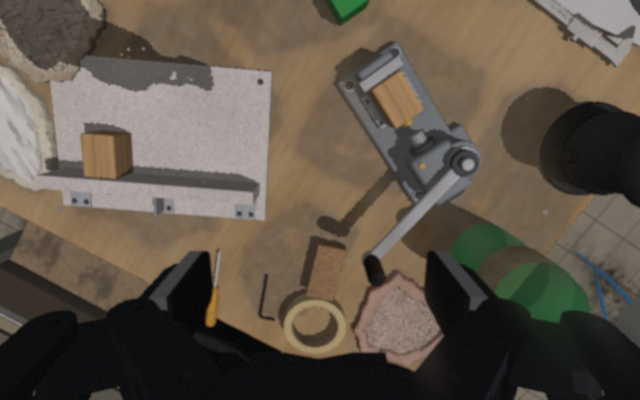

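The wrist view shows the hub at (464,159), the handle top near (374,272), and the block top at about (397,98). The board corners are at (270,70) and (268,220), with the fitted block at (106,155).

Run:
```python
from h import *
im=cv2.imread('pics/wrist2.png')
a=cv2.resize(im[35:290,330:490],None,fx=2.3,fy=2.3,interpolation=cv2.INTER_CUBIC)
b=cv2.resize(im[50:230,45:285],None,fx=1.7,fy=1.7,interpolation=cv2.INTER_CUBIC)
o=np.zeros((600,800,3),np.uint8);o[:a.shape[0],:a.shape[1]]=a;o[:b.shape[0],380:380+b.shape[1]]=b
s=cv2.imread('pics/scene2.png');g=cv2.resize(s[150:235,270:380],None,fx=3.2,fy=3.2,interpolation=cv2.INTER_CUBIC);o[320:320+g.shape[0],400:400+g.shape[1]]=g
cv2.imwrite('pics/z.png',o)
```

```text
(no output)
```

View pics/z.png

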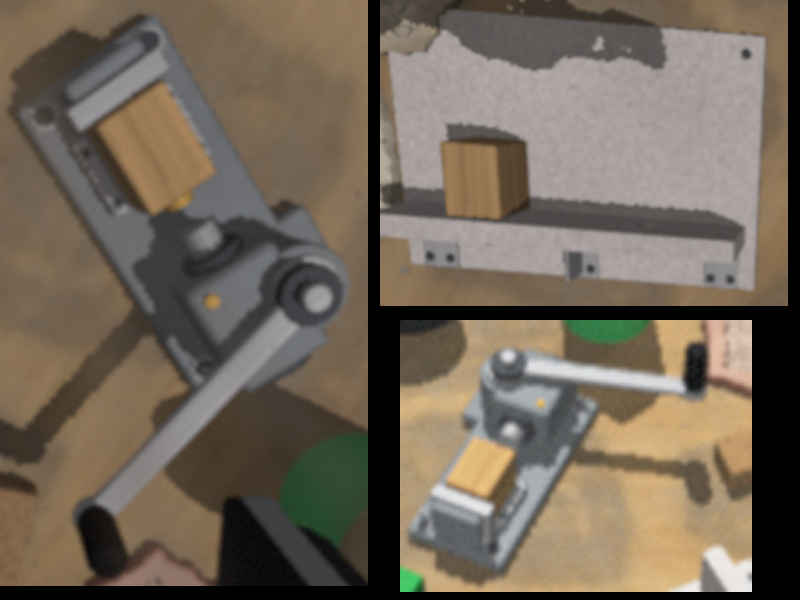

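The close-up shows the bed's anvil-end corners at (397,42) and (337,82), and the block top corners at (402,72), (372,92), (423,107) and (397,128). The handle top is at (376,278), and the wall's front top edge runs from (66,175) to (255,191).

Run:
```python
from h import *
import pickle
d=pickle.load(open('d2.pkl','rb'))
i,*c=d['wrist']
A=lambda x,y:(330+x/2.3,35+y/2.3)
B=lambda x,y:(45+(x-380)/1.7,50+y/1.7)
S=lambda x,y:(270+(x-400)/3.2,150+(y-320)/3.2)
def P(n,l,z,cc=c): 
    r=plane(l,z,*cc); print(n,r.round(4)[:,:2].tolist()); return r[:,:2]
b=P('bed',[A(155,17),A(15,107),A(200,390)],.015)
print('size',np.linalg.norm(b[0]-b[1]),np.linalg.norm(b[1]-b[2]))
t=P('blk',[A(165,85),A(97,130),A(155,213),A(213,165)],.065); print(t.mean(0),[np.linalg.norm(t[k]-t[k-1]).round(4) for k in range(4)])
h=P('hub',[A(312,294)],.089);ht=P('handle',[A(105,560)],.133);hf=P('foot',[A(97,520)],.079)
sc=d['scene'][1:]
P('handle sc',[S(696,348)],.133,sc);P('hub sc',[S(509,357)],.089,sc)
P('blk sc',[S(474,440),S(517,450),S(487,502),S(443,488)],.065,sc)
e=P('board',[B(447,10),B(765,38),B(755,290)],.012);print(np.linalg.norm(e[1]-e[2]))
w=P('wall',[B(415,212),B(737,240)],.07);print(np.linalg.norm(w[0]-w[1]),np.degrees(np.arctan2(*(w[1]-w[0])[::-1])))
f=P('fit',[B(444,143),B(500,143),B(500,218),B(446,216)],.062);print(f.mean(0),[np.linalg.norm(f[k]-f[k-1]).round(4) for k in range(4)])
x=(b[1]-b[2]);x=-x/np.linalg.norm(x);print('press x ang bed',np.degrees(np.arctan2(x[1],x[0])), 'lever',np.linalg.norm(ht-h),np.degrees(np.arctan2(*(ht-h)[0][::-1])))
```

```text
bed [[0.3927, 0.1923], [0.4228, 0.1009], [0.6256, 0.1807]]
size 0.09624053271611396 0.21794811259541186
blk [[0.4325, 0.1797], [0.447, 0.1392], [0.4988, 0.1623], [0.4804, 0.1984]]
[0.46467116 0.16991007] [np.float64(0.0514), np.float64(0.043), np.float64(0.0568), np.float64(0.0405)]
hub [[0.5593, 0.234]]
handle [[0.667, 0.0898]]
foot [[0.6697, 0.0929]]
handle sc [[0.6673, 0.09]]
hub sc [[0.5615, 0.2324]]
blk sc [[0.4811, 0.1944], [0.5018, 0.1576], [0.4409, 0.1319], [0.4228, 0.1718]]
board [[0.3083, -0.2294], [0.3897, 0.0157], [0.5974, -0.0512]]
0.2182965772496099
wall [[0.4556, -0.2801], [0.5365, -0.0403]]
0.2530919084756313 71.34843509783147
fit [[0.4105, -0.2416], [0.4207, -0.1992], [0.4764, -0.2217], [0.4647, -0.2632]]
[ 0.44306449 -0.23144105] [np.float64(0.0584), np.float64(0.0436), np.float64(0.06), np.float64(0.0432)]
press x ang bed 21.489795866130354 lever 0.1799203235446347 -53.2521011936002
```

```bash
python3 -m crank '[[[0,0,0.65,-0.358,0.1975,0.5,1],[0,0,0.65,-0.358,0.1975,0.5,1],[0,0,0.65,-0.358,0.1975,0.5,1],[0,0,0.65,-0.358,0.1975,0.5,1],[0,0,0.65,-0.358,0.1975,0.5,1],[0,0,0.65,-0.358,0.1975,0.5,1],[0,0,0.65,-0.358,0.1975,0.5,1],[0,0,0.65,-0.358,0.1975,0.5,1]]]'
python3 - <<'E'
from h import *
w=cam('wrist');save('pics/w3.png',w[0]);s=arm.get_state();print(np.round(s['joint_positions'],1),np.round(s['eef_pos'],4),np.round(s['tcp_rot'],3).tolist())
print(proj([[.667,.09,.133],[.56,.233,.089],[.461,.164,.065]],*w[1:]).round())
E
```

```text
time_s: 2.6
eef_pos: [0.6634, 0.0997, 0.2652]
tcp_rot: [[-0.613, 0.79, 0.001], [0.79, 0.613, 0.001], [0.0, 0.001, -1.0]]
contact_force: [-0.6, 0.0, -0.1]
gripper_width: 0.085
gripper_force: 0.0
[-37.2  30.9  36.8  88.2 -19.5  67.3  41. ] [0.6636 0.0992 0.2662] [[-0.612, 0.791, 0.003], [0.791, 0.612, 0.001], [-0.0, 0.003, -1.0]]
[[313. 231.]
 [317. -76.]
 [134. -69.]]
```

View pics/w3.png

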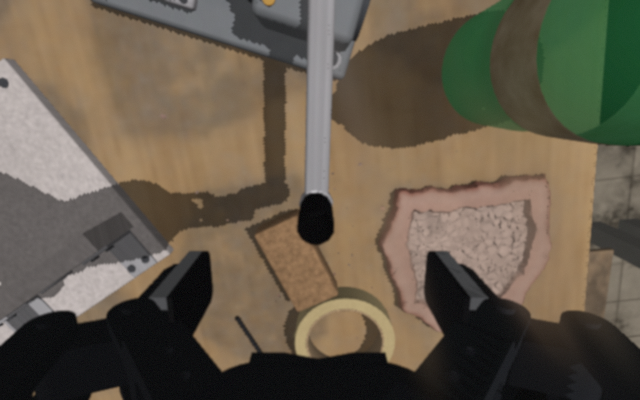

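The handle top shows at (317,226), against a prediction of (313,231). That is a couple of millimetres off, and the handle is centred between the fingers.

```bash
python3 -m crank '[[[0,0,0,-0.016,-0.001,0.26,1],[0,0,0,-0.016,-0.001,0.26,1],[0,0,0,-0.016,-0.001,0.26,1],[0,0,0,-0.016,-0.001,0.26,1],[0,0,0,-0.016,-0.001,0.26,0.15],[0,0,0,-0.016,-0.001,0.26,0.15],[0,0,0,-0.016,-0.001,0.26,0.15],[0,0,0,-0.016,-0.001,0.26,0]]]' 40
python3 -m crank '[[[0,0,0,0,0,0,0],[0,0,0,0,0,0,0],[0,0,0,0,0,0,0],[0,0,0,0,0,0,0]]]'
```

```text
time_s: 3.45
eef_pos: [0.6679, 0.0941, 0.1613]
tcp_rot: [[-0.612, 0.791, 0.002], [0.791, 0.612, 0.001], [-0.001, 0.002, -1.0]]
contact_force: [-1.0, 0.0, 0.5]
gripper_width: 0.0279
gripper_force: 0.0
time_s: 3.85
eef_pos: [0.6671, 0.0934, 0.1612]
tcp_rot: [[-0.611, 0.791, -0.001], [0.791, 0.611, 0.0], [0.001, -0.001, -1.0]]
contact_force: [-3.0, -0.7, 6.8]
gripper_width: 0.0229
gripper_force: 38.9
```

```bash
python3 -m crank '[[[0,0,0.021,0.0001,-0.0098,0,0],[0,0,0.042,0.0004,-0.0196,0,0],[0,0,0.0625,0.001,-0.0294,0,0],[0,0,0.083,0.0017,-0.0392,0,0],[0,0,0.104,0.0027,-0.049,0,0],[0,0,0.125,0.0039,-0.0587,0,0],[0,0,0.146,0.0052,-0.0685,0,0],[0,0,0.167,0.0068,-0.078,0,0]]]'
```

```text
time_s: 4.65
eef_pos: [0.6418, 0.0779, 0.1612]
tcp_rot: [[-0.465, 0.885, 0.003], [0.885, 0.465, 0.001], [0.0, 0.003, -1.0]]
contact_force: [-0.1, 2.4, 5.7]
gripper_width: 0.0228
gripper_force: 39.3
```

```bash
for i in 1 2; do python3 -m crank '[[[0,0,0.021,0.0001,-0.0098,0,0],[0,0,0.042,0.0004,-0.0196,0,0],[0,0,0.0625,0.001,-0.0294,0,0],[0,0,0.083,0.0017,-0.0392,0,0],[0,0,0.104,0.0027,-0.049,0,0],[0,0,0.125,0.0039,-0.0587,0,0],[0,0,0.146,0.0052,-0.0685,0,0],[0,0,0.167,0.0068,-0.078,0,0]]]'; done
```

```text
time_s: 5.45
eef_pos: [0.6133, 0.0664, 0.1612]
tcp_rot: [[-0.304, 0.953, 0.003], [0.953, 0.304, 0.002], [0.001, 0.004, -1.0]]
contact_force: [1.6, 2.8, 5.0]
gripper_width: 0.0226
gripper_force: 39.3
time_s: 6.25
eef_pos: [0.5831, 0.06, 0.1612]
tcp_rot: [[-0.134, 0.991, 0.004], [0.991, 0.134, 0.003], [0.002, 0.004, -1.0]]
contact_force: [2.7, 4.4, 5.8]
gripper_width: 0.0233
gripper_force: 39.4
```

```bash
for i in 1 2; do python3 -m crank '[[[0,0,0.021,0.0001,-0.0098,0,0],[0,0,0.042,0.0004,-0.0196,0,0],[0,0,0.0625,0.001,-0.0294,0,0],[0,0,0.083,0.0017,-0.0392,0,0],[0,0,0.104,0.0027,-0.049,0,0],[0,0,0.125,0.0039,-0.0587,0,0],[0,0,0.146,0.0052,-0.0685,0,0],[0,0,0.167,0.0068,-0.078,0,0]]]'; done
python3 -m crank '[[[0,0,0,0,0,0,0],[0,0,0,0,0,0,0]]]'
```

```text
time_s: 7.05
eef_pos: [0.5531, 0.0589, 0.1612]
tcp_rot: [[0.039, 0.999, 0.007], [0.999, -0.039, 0.002], [0.002, 0.007, -1.0]]
contact_force: [7.5, 4.8, 1.9]
gripper_width: 0.0234
gripper_force: 39.6
time_s: 7.85
eef_pos: [0.5226, 0.063, 0.1612]
tcp_rot: [[0.212, 0.977, 0.008], [0.977, -0.212, 0.002], [0.004, 0.008, -1.0]]
contact_force: [9.1, 4.6, 1.1]
gripper_width: 0.023
gripper_force: 39.6
time_s: 8.05
eef_pos: [0.5224, 0.063, 0.1612]
tcp_rot: [[0.211, 0.977, 0.008], [0.977, -0.211, 0.002], [0.004, 0.007, -1.0]]
contact_force: [7.1, 4.6, 1.3]
gripper_width: 0.023
gripper_force: 39.5
```

```bash
python3 -m crank '[[[0,0,0.01,0,-0.005,0,0],[0,0,0.02,0,-0.01,0,0],[0,0,0.025,0,-0.0125,0,0],[0,0,0.025,0.000,-0.0125,0,0]]]'
```

```text
time_s: 8.45
eef_pos: [0.5183, 0.064, 0.1612]
tcp_rot: [[0.236, 0.972, 0.01], [0.972, -0.236, 0.002], [0.004, 0.009, -1.0]]
contact_force: [10.3, 4.3, -2.0]
gripper_width: 0.0228
gripper_force: 39.8
```

```bash
python3 -m crank '[[[0,0,0,0,-0.004,0,0],[0,0,0,0,-0.008,0,0],[0,0,0,0,-0.01,0,0],[0,0,0,0,-0.01,0,0]]]'
```

```text
time_s: 8.85
eef_pos: [0.5169, 0.0644, 0.1614]
tcp_rot: [[0.237, 0.971, 0.017], [0.971, -0.237, -0.0], [0.004, 0.016, -1.0]]
contact_force: [18.6, 2.3, -12.1]
gripper_width: 0.0232
gripper_force: 41.9
```

```bash
python3 -m crank '[[[0,0,-0.017,0,0.010,0,0],[0,0,-0.033,0.0003,0.020,0,0],[0,0,-0.05,0.0006,0.029,0,0],[0,0,-0.067,0.0011,0.038,0,0],[0,0,-0.083,0.0017,0.046,0,0],[0,0,-0.1,0.0025,0.054,0,0],[0,0,-0.117,0.0034,0.062,0,0],[0,0,-0.133,0.0044,0.070,0,0]]]'
for i in 1 2; do python3 -m crank '[[[0,0,-0.017,0,0.008,0,0],[0,0,-0.033,0.0003,0.0157,0,0],[0,0,-0.05,0.0006,0.0235,0,0],[0,0,-0.067,0.0011,0.0314,0,0],[0,0,-0.083,0.0017,0.0392,0,0],[0,0,-0.1,0.0025,0.047,0,0],[0,0,-0.117,0.0034,0.0548,0,0],[0,0,-0.133,0.0044,0.0626,0,0]]]'; done
```

```text
time_s: 9.65
eef_pos: [0.5407, 0.0599, 0.1612]
tcp_rot: [[0.1, 0.995, 0.006], [0.995, -0.1, 0.003], [0.004, 0.006, -1.0]]
contact_force: [4.2, 4.8, 3.5]
gripper_width: 0.0233
gripper_force: 39.6
time_s: 10.45
eef_pos: [0.5653, 0.0587, 0.1611]
tcp_rot: [[-0.038, 0.999, 0.005], [0.999, 0.038, 0.003], [0.002, 0.005, -1.0]]
contact_force: [3.7, 3.1, 4.1]
gripper_width: 0.023
gripper_force: 39.6
time_s: 11.25
eef_pos: [0.5898, 0.0609, 0.1611]
tcp_rot: [[-0.176, 0.984, 0.004], [0.984, 0.176, 0.002], [0.001, 0.004, -1.0]]
contact_force: [3.5, 2.1, 5.8]
gripper_width: 0.0233
gripper_force: 39.6
```

```bash
for i in 1 2 3; do python3 -m crank '[[[0,0,-0.017,0,0.008,0,0],[0,0,-0.033,0.0003,0.0157,0,0],[0,0,-0.05,0.0006,0.0235,0,0],[0,0,-0.067,0.0011,0.0314,0,0],[0,0,-0.083,0.0017,0.0392,0,0],[0,0,-0.1,0.0025,0.047,0,0],[0,0,-0.117,0.0034,0.0548,0,0],[0,0,-0.133,0.0044,0.0626,0,0]]]'; done
```

```text
time_s: 12.05
eef_pos: [0.6138, 0.0666, 0.1612]
tcp_rot: [[-0.311, 0.95, 0.003], [0.95, 0.311, 0.002], [0.001, 0.004, -1.0]]
contact_force: [2.6, 2.0, 5.7]
gripper_width: 0.0233
gripper_force: 39.6
time_s: 12.85
eef_pos: [0.6368, 0.0755, 0.1612]
tcp_rot: [[-0.439, 0.898, 0.003], [0.898, 0.439, 0.001], [-0.0, 0.003, -1.0]]
contact_force: [1.3, 2.4, 6.0]
gripper_width: 0.0231
gripper_force: 39.6
time_s: 13.65
eef_pos: [0.6584, 0.0875, 0.1612]
tcp_rot: [[-0.56, 0.829, 0.002], [0.829, 0.56, 0.0], [-0.001, 0.002, -1.0]]
contact_force: [-0.0, 0.5, 6.2]
gripper_width: 0.0229
gripper_force: 39.5
```

```bash
python3 -m crank '[[[0,0,-0.015,0,0.008,0,0],[0,0,-0.03,0.0003,0.016,0,0],[0,0,-0.045,0.0006,0.024,0,0],[0,0,-0.055,0.0008,0.03,0,0],[0,0,-0.058,0.0008,0.034,0,0],[0,0,-0.058,0.0008,0.035,0,0],[0,0,-0.058,0.0008,0.035,0,0]]]'
```

```text
time_s: 14.35
eef_pos: [0.6675, 0.0936, 0.1612]
tcp_rot: [[-0.607, 0.795, -0.004], [0.795, 0.607, -0.001], [0.001, -0.004, -1.0]]
contact_force: [-7.4, -2.0, 10.6]
gripper_width: 0.023
gripper_force: 40.2
```

```bash
python3 -m crank '[[[0,0,0,0,-0.006,0,1],[0,0,0,0,-0.006,0,1],[0,0,0,0,-0.006,0,1],[0,0,0,0,-0.006,0,1],[0,0,0,0,-0.006,-0.4,1],[0,0,0,0,-0.006,-0.4,1],[0,0,0,0,-0.006,-0.4,1],[0,0,0,0,-0.006,-0.4,1]]]'
python3 - <<'E'
from h import *
s=arm.get_state();p=np.array(s['eef_pos']);R=np.array(s['tcp_rot'])
print(((np.array([.463,.166,.235])-p)@R/.4).round(3))
import numpy as np
print(np.degrees(np.arctan2(R[1,1],R[0,1])),p)
E
```

```text
time_s: 15.15
eef_pos: [0.6697, 0.0936, 0.3271]
tcp_rot: [[-0.608, 0.794, 0.012], [0.794, 0.608, 0.002], [-0.006, 0.01, -1.0]]
contact_force: [1.2, -0.3, 0.3]
gripper_width: 0.0855
gripper_force: 0.0
[ 0.459 -0.302  0.225]
37.47302763311294 [0.6696972  0.0935548  0.32708789]
```

```bash
python3 -m crank '[[[0,0,-1,0.459,-0.302,0.22,1],[0,0,-1,0.459,-0.302,0.22,1],[0,0,-1,0.459,-0.302,0.22,1],[0,0,-1,0.459,-0.302,0.22,1],[0,0,-1,0.459,-0.302,0.22,1],[0,0,-1,0.459,-0.302,0.22,1],[0,0,-1,0.459,-0.302,0.22,1],[0,0,-1,0.459,-0.302,0.22,1]]]'
python3 -m crank '[[[0,0,-0.237,0,0,0,1],[0,0,-0.237,0,0,0,1],[0,0,-0.237,0,0,0,1]]]'
python3 - <<'E'
from h import *
w=cam('wrist');save('pics/w4.png',w[0]);s=arm.get_state();print(np.round(s['joint_positions'],1),np.round(s['eef_pos'],4),np.round(s['tcp_rot'],3).tolist())
import pickle;pickle.dump(w,open('w4.pkl','wb'))
m=cv2.inRange(cv2.cvtColor(w[0],cv2.COLOR_RGB2HSV),(10,90,120),(25,255,255))
print(proj([[.461,.164,.065]],*w[1:]).round())
E
```

```text
time_s: 15.95
eef_pos: [0.4589, 0.1665, 0.2315]
tcp_rot: [[-0.991, -0.13, -0.001], [-0.13, 0.991, 0.0], [0.0, 0.0, -1.0]]
contact_force: [-0.5, 0.4, 0.3]
gripper_width: 0.0856
gripper_force: 0.0
time_s: 16.25
eef_pos: [0.4595, 0.1662, 0.2317]
tcp_rot: [[-0.93, -0.366, -0.0], [-0.366, 0.93, -0.0], [0.0, -0.0, -1.0]]
contact_force: [-0.4, -0.6, 0.7]
gripper_width: 0.0851
gripper_force: 0.0
[-46.6  11.4  24.6 114.9  -5.8  54.9  92.3] [0.4595 0.1661 0.2317] [[-0.931, -0.365, -0.0], [-0.365, 0.931, -0.0], [0.0, -0.0, -1.0]]
[[314. 201.]]
```

View pics/w4.png

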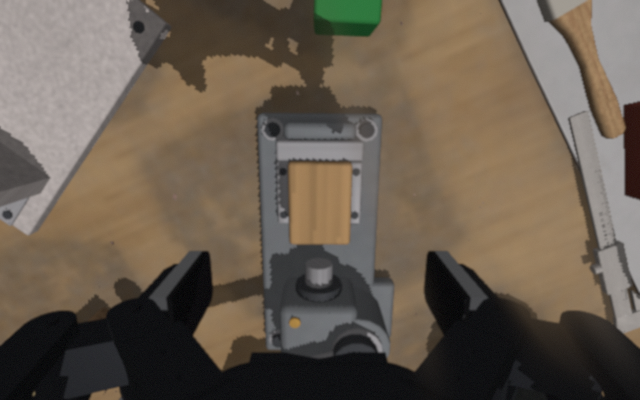

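The block top spans corners (289,163), (351,163), (350,244) and (291,244), square in the picture. The insert is now flush and the ram is home.

Run:
```python
from h import *
import pickle
w=pickle.load(open('w4.pkl','rb'))
hsv=cv2.cvtColor(w[0],cv2.COLOR_RGB2HSV)
m=cv2.inRange(hsv,(8,110,120),(25,255,255))[140:260,270:370]
c=max(cv2.findContours(m,0,1)[0],key=cv2.contourArea)
print(cv2.contourArea(c),cv2.minAreaRect(c), cv2.boundingRect(c))
q=cv2.boxPoints(cv2.minAreaRect(c))+[270,140]+0.0
for pts in (q,[(289,163),(351,163),(350.5,244),(290.5,244)]):
    t=plane(pts,.065,*w[1:])[:,:2]
    print(t.round(4).tolist(),t.mean(0),[np.linalg.norm(t[k]-t[k-1]).round(4) for k in range(4)],[np.degrees(np.arctan2(*(t[k]-t[k-1])[::-1])).round(1) for k in range(4)])
    s=arm.get_state();p=np.array(s['eef_pos']);R=np.array(s['tcp_rot']);print(((np.r_[t.mean(0),.103]-p)@R/.4).round(4))
```

```text
4576.0 ((50.0, 63.0), (80.0, 60.0), 90.0) (20, 23, 61, 81)
[[0.4424, 0.1394], [0.4276, 0.1771], [0.481, 0.1995], [0.4968, 0.1595]] [0.46197187 0.16886817] [np.float64(0.058), np.float64(0.0405), np.float64(0.0579), np.float64(0.043)] [np.float64(-159.7), np.float64(111.5), np.float64(22.8), np.float64(-68.5)]
[-0.0083  0.0041  0.3217]
[[0.4427, 0.1388], [0.4274, 0.1777], [0.4816, 0.2002], [0.4974, 0.1601]] [0.4622647  0.16917655] [np.float64(0.0587), np.float64(0.0418), np.float64(0.0587), np.float64(0.0431)] [np.float64(-158.7), np.float64(111.5), np.float64(22.5), np.float64(-68.5)]
[-0.0093  0.0046  0.3217]
```

```bash
python3 -m crank '[[[0,0,0,-0.008,0.004,0.1,1],[0,0,0,-0.008,0.004,0.2,1],[0,0,0,-0.008,0.004,0.28,1],[0,0,0,-0.008,0.004,0.322,1],[0,0,0,-0.008,0.004,0.322,1],[0,0,0,-0.008,0.004,0.322,0.4],[0,0,0,-0.008,0.004,0.322,0.3],[0,0,0,-0.008,0.004,0.322,0]]]' 60
python3 -m crank '[[[0,0,0,0,0,0,0],[0,0,0,0,0,0,0],[0,0,0,0,0,0,0],[0,0,0,0,0,0,0]]]'
```

```text
time_s: 17.1
eef_pos: [0.4628, 0.1693, 0.1044]
tcp_rot: [[-0.929, -0.369, 0.003], [-0.369, 0.929, 0.001], [-0.003, 0.0, -1.0]]
contact_force: [0.1, 0.2, 2.3]
gripper_width: 0.0442
gripper_force: 1.6
time_s: 17.5
eef_pos: [0.463, 0.1695, 0.1046]
tcp_rot: [[-0.929, -0.369, 0.003], [-0.369, 0.929, 0.002], [-0.003, 0.001, -1.0]]
contact_force: [-0.4, -0.4, 6.6]
gripper_width: 0.0431
gripper_force: 62.1
```

```bash
python3 -m crank '[[[0,0,0,0,0,-0.1,0],[0,0,0,0,0,-0.2,0],[0,0,0,0,0,-0.3,0],[0,0,0,0,0,-0.3,0]]]'
python3 - <<'E'
from h import *
s=arm.get_state();p=np.array(s['eef_pos']);R=np.array(s['tcp_rot'])
print(p,((np.array([.417,-.085,.22])-p)@R/.4).round(3),s['gripper_width'])
E
```

```text
time_s: 17.9
eef_pos: [0.4648, 0.1701, 0.2284]
tcp_rot: [[-0.929, -0.369, 0.01], [-0.369, 0.929, 0.006], [-0.011, 0.002, -1.0]]
contact_force: [0.9, -0.0, -1.5]
gripper_width: 0.0432
gripper_force: 68.3
[0.46482458 0.17008094 0.22842074] [ 0.347 -0.548  0.016] 0.04319843793529392
```

```bash
python3 -m crank '[[[0,0,0.667,0.347,-0.548,0.02,0],[0,0,0.667,0.347,-0.548,0.02,0],[0,0,0.667,0.347,-0.548,0.02,0],[0,0,0.667,0.347,-0.548,0.02,0],[0,0,0.667,0.347,-0.548,0.02,0],[0,0,0.667,0.347,-0.548,0.02,0],[0,0,0.667,0.347,-0.548,0.02,0],[0,0,0.667,0.347,-0.548,0.02,0]]]'
python3 - <<'E'
from h import *
import pickle
d={}
d['wrist']=w=cam('wrist');s=arm.get_state();print(np.round(s['joint_positions'],1),np.round(s['eef_pos'],4),np.round(s['tcp_rot'],3).tolist())
d['side']=cam('side');d['scene']=cam('scene')
pickle.dump(d,open('d5.pkl','wb'))
a=w[0];b=d['scene'][0][200:320,300:440]
o=np.zeros((600,800,3),np.uint8);o[:400,:640]=a;g=cv2.resize(b,None,fx=1.6,fy=1.6,interpolation=cv2.INTER_CUBIC);o[405:405+g.shape[0],:g.shape[1]]=g
b=d['side'][0][130:220,300:440];g=cv2.resize(b,None,fx=2,fy=2,interpolation=cv2.INTER_CUBIC);o[405:405+g.shape[0],300:300+g.shape[1]]=g
save('pics/w5.png',o)
print(proj([[.5118,-.1168,.037]],*w[1:]))
E
```

```text
time_s: 18.7
eef_pos: [0.4138, -0.0847, 0.2147]
tcp_rot: [[-0.95, 0.313, -0.001], [0.313, 0.95, 0.001], [0.001, 0.001, -1.0]]
contact_force: [-0.0, -0.5, -1.7]
gripper_width: 0.0431
gripper_force: 68.0
[-32.8   6.2  41.2 124.2  -5.3  51.3  83.4] [ 0.4141 -0.0843  0.2148] [[-0.95, 0.311, -0.0], [0.311, 0.95, 0.001], [0.001, 0.0, -1.0]]
[[318.03079419 320.51290634]]
```

View pics/w5.png

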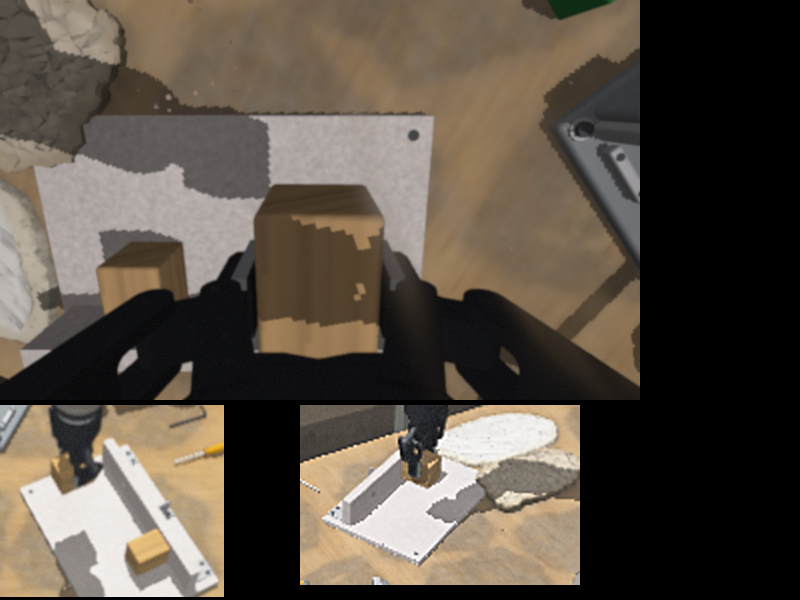

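The held block sits square in the fingers, and the board's near edge (row 115) runs parallel to tool y. The fitted block is at the left. I'll check the hole directly in the fixed views.

Run:
```python
from h import *
import pickle
o=np.zeros((600,800,3),np.uint8)
k=0
for f in ('d.pkl','d2.pkl'):
    d=pickle.load(open(f,'rb'))
    for n in ('scene','side'):
        i,*c=d[n]; p=proj([[.5118,-.1168,.037]],*c)[0];print(f,n,p.round(1))
        x,y=p.round().astype(int); g=cv2.resize(i[y-18:y+18,x-24:x+24],None,fx=8,fy=8,interpolation=cv2.INTER_CUBIC)
        g=cv2.convertScaleAbs(g,alpha=1.3)
        r,q=divmod(k,2);o[r*300:r*300+288,q*400:q*400+384]=g;k+=1
save('pics/h6.png',o)
```

```text
d.pkl scene [376.3 249.8]
d.pkl side [336.8 174.9]
d2.pkl scene [376.3 249.8]
d2.pkl side [336.8 174.9]
```

View pics/h6.png

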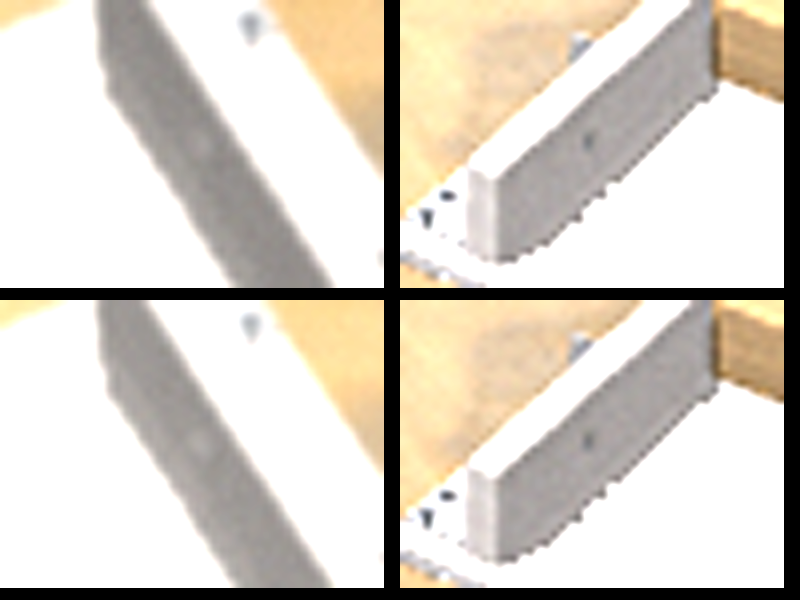

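In the scene view the bush shows as a light spot at about (376.8,249.4). In the side view the hole is a dark spot at about (336.0,174.1). Both are within a pixel of my prediction.

Run:
```python
from h import *
import pickle
d=pickle.load(open('d2.pkl','rb'));v=np.array([.3137,.9495]);n=np.array([.9495,-.3137])
for k,p in (('scene',(376.8,249.4)),('side',(336.0,174.1))):
    q=plane([p],.037,*d[k][1:])[0]; print(k,q.round(4),'v',q[:2]@v,'n',q[:2]@n)
d5=pickle.load(open('d5.pkl','rb'));i,*c=d5['wrist']
g=i.astype(int); sat=g.max(2)-g.min(2)
# near board edge (columns 280..400), right edge (rows 140..220): saturated wood -> grey board
P=[(x,next(y for y in range(100,135) if sat[y:y+4,x].max()<28)) for x in list(range(100,260,5))+list(range(280,420,5))]
Q=[(next(x for x in range(445,400,-1) if sat[y,x-4:x].max()<28),y) for y in range(125,225,5)]
for l in (P,Q):
    w=plane(l,.012,*c)[:,:2].astype(np.float32); vx,vy,x0,y0=cv2.fitLine(w,cv2.DIST_HUBER,0,.001,.001).ravel()
    print(np.degrees(np.arctan2(vy,vx)),w.mean(0),w.mean(0)@v,w.mean(0)@n)
s=arm.get_state();p=np.array(s['eef_pos']);print(p,p[:2]@v,p[:2]@n)
```

```text
scene [ 0.5137 -0.117   0.037 ] v 0.050094009461060976 n 0.5244922472073179
side [ 0.5163 -0.1209  0.037 ] v 0.047220067823544085 n 0.5281766489679082
68.80353 [ 0.34122875 -0.10839313] 0.0041241875074803725 0.35799962467178703
-17.932388 [0.4302041  0.00266083] 0.137481479365821 0.4076440853028325
[ 0.41426345 -0.08423505  0.21488923] 0.049973262319539476 0.4197676784704521
```

```bash
python3 -m crank '[[[0,0,0,0,-0.0025,0.1,0],[0,0,0,0,-0.0025,0.2,0],[0,0,0,-0.03,-0.0025,0.25,0],[0,0,0,-0.08,-0.0025,0.272,0],[0,0,0,-0.12,-0.0025,0.274,0],[0,0,0,-0.15,-0.0025,0.274,0],[0,0,0,-0.15,-0.0025,0.274,0]]]'
python3 - <<'E'
from h import *
v=np.array([.3137,.9495]);n=np.array([.9495,-.3137])
s=arm.get_state();p=np.array(s['eef_pos']);print(p,p[:2]@v,p[:2]@n,np.round(s['tcp_rot'],3).tolist(),np.round(s['contact_force'],1))
E
```

```text
time_s: 19.55
eef_pos: [0.4727, -0.1053, 0.1057]
tcp_rot: [[-0.95, 0.312, 0.002], [0.312, 0.95, -0.001], [-0.002, -0.0, -1.0]]
contact_force: [0.0, -0.6, -1.3]
gripper_width: 0.0431
gripper_force: 68.1
[ 0.47265418 -0.10534356  0.10567584] 0.048247906341474286 0.48183142245939364 [[-0.95, 0.312, 0.002], [0.312, 0.95, -0.001], [-0.002, -0.0, -1.0]] [ 0.  -0.6 -1.3]
```

```bash
python3 -m crank '[[[0,0,0,0,0.002,0.004,0],[0,0,0,0,0.002,0.007,0],[0,0,0,0,0.002,0.010,0],[0,0,0,0,0.002,0.011,0],[0,0,0,0,0.002,0.011,0]]]'
```

```text
time_s: 20.05
eef_pos: [0.4701, -0.1045, 0.1019]
tcp_rot: [[-0.949, 0.314, -0.001], [0.314, 0.949, 0.002], [0.002, 0.002, -1.0]]
contact_force: [-2.0, 1.6, 8.7]
gripper_width: 0.0433
gripper_force: 69.5
```

```bash
python3 -m crank '[[[0,0,0,-0.005,0,-0.002,0],[0,0,0,-0.01,0,-0.002,0],[0,0,0,-0.015,0,-0.002,0],[0,0,0,-0.02,0,-0.002,0],[0,0,0,-0.025,0,-0.002,0],[0,0,0,-0.028,0,-0.002,0],[0,0,0,-0.028,0,-0.002,0]]]'
```

```text
time_s: 20.75
eef_pos: [0.4802, -0.1082, 0.1018]
tcp_rot: [[-0.949, 0.314, -0.003], [0.314, 0.949, 0.002], [0.003, 0.001, -1.0]]
contact_force: [-3.8, 1.4, 6.4]
gripper_width: 0.0432
gripper_force: 69.0
```

```bash
python3 -m crank '[[[0,0,0,-0.001,0.003,-0.0015,0],[0,0,0,-0.003,0.003,-0.0015,0],[0,0,0,-0.005,0.003,-0.0015,0],[0,0,0,-0.007,0.003,-0.0015,0],[0,0,0,-0.008,0.003,-0.0015,0]]]'
```

```text
time_s: 21.25
eef_pos: [0.4832, -0.1078, 0.102]
tcp_rot: [[-0.949, 0.314, -0.004], [0.314, 0.949, 0.002], [0.005, 0.0, -1.0]]
contact_force: [-6.6, 2.5, 4.0]
gripper_width: 0.0433
gripper_force: 68.5
```

```bash
python3 -m crank '[[[0,0,0,-0.001,0,0,0],[0,0,0,-0.002,0,0,0],[0,0,0,-0.0025,0,0,0],[0,0,0,-0.0025,0,0,0]]]'
```

```text
time_s: 21.65
eef_pos: [0.4833, -0.1079, 0.1019]
tcp_rot: [[-0.949, 0.314, -0.006], [0.314, 0.949, 0.003], [0.007, 0.001, -1.0]]
contact_force: [-7.3, 2.8, 4.9]
gripper_width: 0.0431
gripper_force: 68.7
```

```bash
python3 -m crank '[[[0,0,0,-0.002,0,0,0],[0,0,0,-0.004,0,0,0],[0,0,0,-0.006,0,0,0],[0,0,0,-0.006,0,0,0],[0,0,0,-0.006,0,0,0]]]'
python3 - <<'E'
from h import *
import pickle
w=cam('wrist');sc=cam('scene');sd=cam('side');pickle.dump((w,sc,sd),open('d7.pkl','wb'))
o=np.zeros((600,800,3),np.uint8);o[:400,:640]=w[0]
g=cv2.resize(sc[0][215:275,340:420],None,fx=3.3,fy=3.3,interpolation=cv2.INTER_CUBIC);o[402:402+198,:264]=g[:198]
g=cv2.resize(sd[0][140:200,300:390],None,fx=3.3,fy=3.3,interpolation=cv2.INTER_CUBIC);o[402:402+198,300:300+297]=g[:198]
save('pics/p7.png',o)
E
```

```text
time_s: 22.15
eef_pos: [0.4837, -0.108, 0.1018]
tcp_rot: [[-0.949, 0.314, -0.011], [0.314, 0.949, 0.005], [0.012, 0.001, -1.0]]
contact_force: [-12.7, 4.1, 11.8]
gripper_width: 0.0432
gripper_force: 69.8
```

View pics/p7.png

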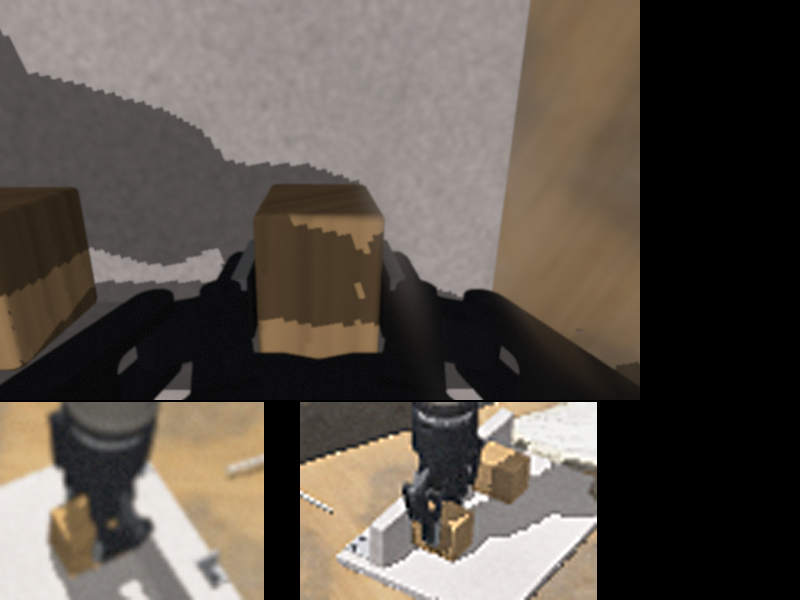

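The push is about 13 N and the block is against the wall. Its foot corners are at (272,185) and (363,185), with the fitted block's foot corner at (78,187).

```bash
python3 - <<'E'
from h import *
import pickle
w,sc,sd=pickle.load(open('d7.pkl','rb'))
v=np.array([.3137,.9495]);n=np.array([.9495,-.3137])
t=plane([(78,187),(2,190),(272,185),(363,185)],.012,*w[1:])[:,:2];print(t.round(4),t@v,t@n)
# board right edge
g=w[0].astype(int);sat=g.max(2)-g.min(2)
Q=[(next(x for x in range(560,480,-1) if sat[y,x-4:x].max()<30),y) for y in range(20,240,10)]
q=plane(Q,.012,*w[1:])[:,:2].astype(np.float32);vx,vy,*_=cv2.fitLine(q,cv2.DIST_HUBER,0,.001,.001).ravel();print(np.degrees(np.arctan2(vy,vx)),(q@v).round(4)[::4])
E
python3 -m crank '[[[0,-0.005,0,0.0005,0,-0.001,0],[0,-0.008,0,0.001,0,-0.002,0],[0,-0.008,0,0.001,0,-0.002,0],[0,-0.008,0,0.001,0,-0.002,0]]]'
```

```text
[[ 0.4213 -0.2048]
 [ 0.4113 -0.2394]
 [ 0.4489 -0.1187]
 [ 0.4622 -0.0785]] [-0.06232043 -0.09828128  0.02814016  0.07040881] [0.46425602 0.46564071 0.46342923 0.46348271]
-18.561884 [0.1374 0.1384 0.1377 0.1374 0.1371 0.1373]
time_s: 22.7
eef_pos: [0.4832, -0.1078, 0.1018]
tcp_rot: [[-0.949, 0.314, -0.003], [0.314, 0.949, 0.002], [0.003, 0.001, -1.0]]
contact_force: [-9.7, 3.2, 3.7]
gripper_width: 0.0428
gripper_force: 68.6
```

Run:
```python
from h import *
import pickle
w=cam('wrist');pickle.dump(w,open('w8.pkl','wb'));i=w[0]
o=np.zeros((600,800,3),np.uint8)
f=lambda a:cv2.convertScaleAbs(cv2.resize(a,None,fx=5,fy=5,interpolation=cv2.INTER_CUBIC),alpha=1.3)
o[:300,:600]=f(i[170:230,0:120]);o[305:555,:750]=f(i[175:225,245:395])
save('pics/c8.png',o)
```

```text
(no output)
```

View pics/c8.png

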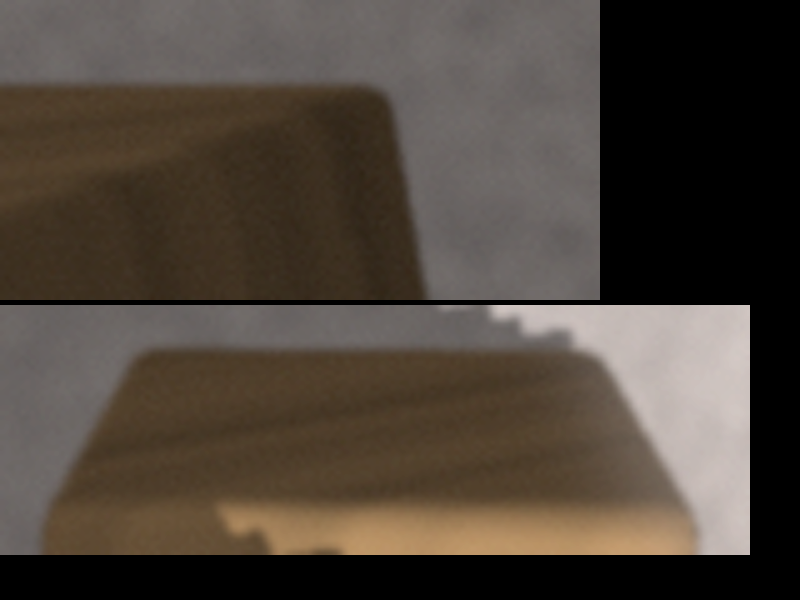

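The fitted block's foot corner is at (77.5,187). The held block's foot corners are at (271.5,183.5) and (366,183.5), with the near edges parallel.

Run:
```python
from h import *
import pickle
w=pickle.load(open('w8.pkl','rb'))
t=plane([(77.5,187),(2,187),(271.5,183.5),(366,183.5)],.012,*w[1:])[:,:2]
for a in (71.7,72.0):
    v=np.array([np.cos(np.radians(a)),np.sin(np.radians(a))]);n=np.array([v[1],-v[0]]);print((t@v).round(4),(t@n).round(4))
print(arm.get_state()['contact_force'])
```

```text
[-0.0624 -0.0978  0.0281  0.0719] [0.4644 0.4644 0.4629 0.4629]
[-0.0648 -0.1002  0.0257  0.0695] [0.4641 0.4639 0.463  0.4633]
[-9.33855571  3.54992251  3.88084738]
```

Run:
```python
from h import *
import pickle
w,sc,sd=pickle.load(open('d7.pkl','rb'))
v=np.array([.3137,.9495]);n=np.array([.9495,-.3137])
for nm,c,(x0,x1,y0,y1) in (('side',sd,(325,362,160,195)),('scene',sc,(350,375,238,272)),):
    g=c[0][y0:y1,x0:x1].astype(int); m=((g[...,0]-g[...,2])>35)
    print(nm)
    for r,row in enumerate(m): 
        if row.any(): print(y0+r,''.join('#' if k else '.' for k in row))
    print(plane([(343.9,187.3),(352,181.7)],.012,*c[1:])[:,:2]@np.c_[v,n] if nm=='side' else '')
T=[[.4832,-.1078]]@np.c_[v,n];print(T)
for q in (22,-22):
  for z in (.012,.062):
    P=(T[0,0]+q/1000)*v+(T[0,1]-.031)*n; print(q,z,proj([[*P,z]],*sd[1:]).round(1),proj([[*P,z]],*sc[1:]).round(1))
```

```text
side
160 ###########..................########
161 #########....................####.###
162 #########....................#####.##
163 #########...................#####.###
164 ######..#...................#####.###
165 ######.....................######.###
166 ######.....................######.###
167 ######........................###.###
168 ######...........................##.#
169 #####...............................#
170 ####..........#...####...............
171 ##............##..#####..............
172 #.............##..#######............
173 ..................##########.........
174 ..................#########..........
175 ..................#########..........
176 .........##.......##########.........
177 .........###......#########..........
178 .........###......#########..........
179 .........###......#########..........
180 .........###......#########..........
181 .........###......#########..........
182 .........####.....#########..........
183 ..........###....#.#######...........
184 ............###.##.######............
185 ..............#####.####.............
186
[... 380 characters left out ...]
1 ......############.....##
252 ......#############....##
253 ......#############......
254 .....##############......
255 ......#############......
256 .....##############......
257 ......############.......
258 ......############.......
259 .......###########.......
260 .......###########.......
261 ........##########.......
262 ........##########.......
263 .........#########.......
264 ..........##########.....
265 ..........#######........
266 ...........####..........
267 ...........##............

[[0.04922374 0.49261526]]
22 0.012 [[346.8 188.4]] [[353.  256.7]]
22 0.062 [[347.2 178.3]] [[353.9 247.2]]
-22 0.012 [[352.9 182.5]] [[360.4 268.9]]
-22 0.062 [[353.4 172.4]] [[361.5 259.5]]
```

Run:
```python
from h import *
import pickle
w,sc,sd=pickle.load(open('d7.pkl','rb'))
v=np.array([.3137,.9495]);n=np.array([.9495,-.3137]);M=np.c_[v,n]
for c,l in ((sc,[(376.8,249.4),(375.5,249.4),(375.5,249.9)]),(sd,[(336,174.1),(337.5,174.6),(337.2,174.1)])):
    # intersect rays with wall front plane n=.5235
    o,d=ray(l,*c[1:]); k=(.5235-o[:2]@n)/(d[:,:2]@n); P=o+d*k[:,None]; print((P[:,:2]@v).round(4),P[:,2].round(4))
    print((plane(l,.037,*c[1:])[:,:2]@M).round(4).tolist())
```

```text
[0.0488 0.0547 0.0544] [0.0395 0.0311 0.029 ]
[[0.0501, 0.5245], [0.0517, 0.5212], [0.0503, 0.5204]]
[0.0544 0.0436 0.0458] [0.0437 0.0343 0.0382]
[[0.0472, 0.5282], [0.0465, 0.5216], [0.0445, 0.5243]]
```

Run:
```python
from h import *
import pickle
w=pickle.load(open('d5.pkl','rb'))['wrist']
v=np.array([.3137,.9495]);n=np.array([.9495,-.3137]);M=np.c_[v,n]
g=w[0].astype(int);m=(g[...,0]-g[...,2])>25
for y in range(238,275,2): 
    xs=np.where(m[y,90:200])[0]; print(y,(xs.min()+90,xs.max()+90) if len(xs) else None,end='; ')
print((plane([(112,242.5),(183,242.5)],.012,*w[1:])[:,:2]@M).round(4).tolist())
w2=pickle.load(open('d2.pkl','rb'))['wrist']
g=w2[0].astype(int);m=(g[...,0]-g[...,2])>35
print()
for y in range(126,184,3): 
    xs=np.where(m[y,60:150])[0]; print(y,(xs.min()+60,xs.max()+60) if len(xs) else None,end='; ')
```

```text
238 None; 240 None; 242 None; 244 (np.int64(129), np.int64(181)); 246 (np.int64(126), np.int64(182)); 248 (np.int64(124), np.int64(182)); 250 (np.int64(121), np.int64(182)); 252 (np.int64(118), np.int64(182)); 254 (np.int64(115), np.int64(183)); 256 (np.int64(113), np.int64(183)); 258 (np.int64(111), np.int64(183)); 260 (np.int64(108), np.int64(183)); 262 (np.int64(106), np.int64(183)); 264 (np.int64(103), np.int64(184)); 266 (np.int64(99), np.int64(184)); 268 (np.int64(97), np.int64(184)); 270 (np.int64(96), np.int64(184)); 272 (np.int64(96), np.int64(184)); 274 (np.int64(96), np.int64(184)); [[-0.1207, 0.466], [-0.0619, 0.466]]

126 None; 129 None; 132 None; 135 (np.int64(81), np.int64(127)); 138 (np.int64(81), np.int64(129)); 141 (np.int64(81), np.int64(129)); 144 (np.int64(82), np.int64(129)); 147 (np.int64(82), np.int64(129)); 150 (np.int64(82), np.int64(129)); 153 (np.int64(82), np.int64(130)); 156 (np.int64(83), np.int64(130)); 159 (np.int64(83), np.int64(130)); 162 (np.int64(83), np.int64(130)); 165 (np.int64(83), np.int64(130)); 168 (np.int64(83), np.int64(127)); 171 (np.int64(84), np.int64(125)); 174 (np.int64(84), np.int64(120)); 177 (np.int64(94), np.int64(116)); 180 None; 183 None;
```

```bash
python3 -m crank '[[[0,0,0,0.01,0,-0.003,0],[0,0,0,0.02,0,-0.003,0],[0,0,0,0.02,-0.004,-0.003,0],[0,0,0,0.02,-0.008,-0.003,0],[0,0,0,0.02,-0.008,-0.003,0],[0,0,0,0.02,-0.008,-0.003,0]]]'
python3 - <<'E'
from h import *
w=cam('wrist');s=arm.get_state();v=np.array([.3137,.9495]);n=np.array([.9495,-.3137]);M=np.c_[v,n]
print(np.array(s['eef_pos'][:2])@M,s['eef_pos'][2],np.round(s['contact_force'],1))
g=w[0].astype(int);m=(g[...,0]-g[...,2])>20
for y in range(176,204,2):
    r=np.where(m[y,:130])[0]; q=np.where(m[y,240:400])[0]+240
    print(y,r.max() if len(r) else None,(q.min(),q.max()) if len(q) else None,end='; ')
E
```

```text
time_s: 23.35
eef_pos: [0.4795, -0.1101, 0.1046]
tcp_rot: [[-0.949, 0.315, 0.009], [0.314, 0.949, -0.003], [-0.009, 0.0, -1.0]]
contact_force: [-0.1, -0.4, -1.4]
gripper_width: 0.0434
gripper_force: 68.1
[0.04594903 0.4896808 ] 0.1044968385968414 [ 0.6 -1.2 -1. ]
176 None None; 178 None None; 180 None None; 182 None None; 184 None None; 186 None (np.int64(272), np.int64(358)); 188 None (np.int64(271), np.int64(357)); 190 82 (np.int64(270), np.int64(362)); 192 86 (np.int64(269), np.int64(362)); 194 87 (np.int64(267), np.int64(366)); 196 88 (np.int64(266), np.int64(368)); 198 88 (np.int64(265), np.int64(369)); 200 88 (np.int64(264), np.int64(368)); 202 88 (np.int64(263), np.int64(369));
```

```bash
python3 -m crank '[[[0,0,0,0,0,0.003,0],[0,0,0,-0.004,0,0.003,0],[0,0,0,-0.008,0,0.003,0],[0,0,0,-0.012,0,0.003,0],[0,0,0,-0.015,0,0.003,0],[0,0,0,-0.018,0,0.003,0],[0,0,0,-0.02,0,0.003,0],[0,0,0,-0.02,0,0.003,0]]]'
```

```text
time_s: 24.2
eef_pos: [0.4822, -0.111, 0.102]
tcp_rot: [[-0.949, 0.314, -0.003], [0.314, 0.949, 0.002], [0.003, 0.001, -1.0]]
contact_force: [-10.4, 2.9, 3.9]
gripper_width: 0.0433
gripper_force: 68.9
```

```bash
python3 -m crank '[[[0,0,0,-0.001,0,0,0],[0,0,0,-0.002,0,0,0],[0,0,0,-0.003,0,0,0],[0,0,0,-0.003,0,0,0],[0,0,0,-0.003,0,0,0],[0,0,0,-0.003,0,0,0]]]'
python3 - <<'E'
from h import *
w=cam('wrist');s=arm.get_state();v=np.array([.3137,.9495]);n=np.array([.9495,-.3137]);M=np.c_[v,n]
print(np.array(s['eef_pos'][:2])@M,s['eef_pos'][2],np.array(s['contact_force'])[:2]@M)
g=w[0].astype(int);m=(g[...,0]-g[...,2])>20
L=[]
for y in range(186,200,1):
    r=np.where(m[y,:130])[0]
    if len(r): L.append((r.max(),y))
print(L[:6]); print((plane(L,.012,*w[1:])[:,:2]@M).round(4)[:8].tolist())
Q=[(x+240,y) for y in range(180,188) for x in [np.where(m[y,240:400])[0]] if len(x) for x in (x.min(),x.max())]
print(Q); print((plane(Q,.012,*w[1:])[:,:2]@M).round(4).tolist())
E
```

```text
time_s: 24.8
eef_pos: [0.4823, -0.1111, 0.1019]
tcp_rot: [[-0.949, 0.314, -0.005], [0.314, 0.949, 0.003], [0.006, 0.001, -1.0]]
contact_force: [-10.6, 4.3, 7.2]
gripper_width: 0.0431
gripper_force: 69.0
[0.04586378 0.49283952] 0.10192789396997974 [  0.92204266 -11.6271607 ]
[(np.int64(71), 187), (np.int64(79), 188), (np.int64(80), 189), (np.int64(83), 190), (np.int64(82), 191), (np.int64(83), 192)]
[[-0.0689, 0.4644], [-0.0652, 0.4649], [-0.0649, 0.4654], [-0.0635, 0.4659], [-0.0641, 0.4663], [-0.0637, 0.4668], [-0.0633, 0.4673], [-0.0643, 0.4678]]
[(np.int64(274), 185), (np.int64(356), 185), (np.int64(272), 186), (np.int64(358), 186), (np.int64(272), 187), (np.int64(358), 187)]
[[0.0258, 0.4636], [0.0638, 0.4637], [0.0248, 0.4641], [0.0648, 0.4642], [0.0248, 0.4646], [0.0648, 0.4646]]
```

```bash
python3 -m crank '[[[0,-0.002,0,-0.001,0,-0.0005,0],[0,-0.004,0,-0.002,0,-0.001,0],[0,-0.004,0,-0.002,0,-0.001,0],[0,-0.004,0,-0.002,0,-0.001,0],[0,-0.004,0,-0.002,0,-0.001,0],[0,-0.004,0,-0.002,0,-0.001,0]]]'
```

```text
time_s: 25.45
eef_pos: [0.4822, -0.1111, 0.102]
tcp_rot: [[-0.949, 0.314, -0.003], [0.314, 0.949, 0.002], [0.004, 0.001, -1.0]]
contact_force: [-12.7, 4.3, 6.8]
gripper_width: 0.0429
gripper_force: 69.0
```

13.4 N, square and steady. I'll hold it for well over two seconds.

```bash
for i in 1 2 3 4; do python3 -m crank '[[[0,0,0,0,0,0,0],[0,0,0,0,0,0,0],[0,0,0,0,0,0,0],[0,0,0,0,0,0,0],[0,0,0,0,0,0,0],[0,0,0,0,0,0,0],[0,0,0,0,0,0,0],[0,0,0,0,0,0,0]]]' | grep -E 'time|contact|eef'; done
```

```text
time_s: 26.25
eef_pos: [0.4822, -0.111, 0.1019]
contact_force: [-12.3, 4.2, 5.7]
time_s: 27.05
eef_pos: [0.4823, -0.111, 0.102]
contact_force: [-12.3, 4.4, 6.4]
time_s: 27.85
eef_pos: [0.4822, -0.111, 0.1019]
contact_force: [-12.5, 4.2, 6.3]
time_s: 28.65
eef_pos: [0.4822, -0.111, 0.1019]
contact_force: [-12.5, 5.4, 6.7]
```

```bash
python3 -c "
from rig import arm
print(arm.finish_job())"
```

```text
the job is handed in; nothing more can be done
None
```

The job is handed in: the insert is pressed flush and the handle was eased home. The block stands on the board, held against the wall at about 13 N for over 3 s and still gripped. Block and hole are in line to about 2 mm by my estimate, since I could not measure the hole more closely.

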